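Nest two blocks and blow them off with the air canister

TASK

Take the two offcut blocks that lie left and right of the tray and lay each flat in the tray pocket that matches its shape. Only when both are seated on the pocket floors, give them a blast of air: press the spray cap on the canister behind the tray straight down as far as it will go, feeling for its stop without ramming it, then let it spring back up fully. Leave the other things on the bench where they are.

Things in the scene. Friction and masses are not known exactly. Their poses are not given: they have to be found in the camera images.
- tray: Fixed plywood tray, 146 (x) x 204 (y) x 12 mm high, with two rectangular pockets 8 mm deep, open above. Origin: centre of its underside, on the bench; z up; x runs along the pockets' length and points to the canister.
- long_pocket (a point): Centre of the floor of the long narrow pocket (119 mm along the tray's x, 52 mm along y, floor 4 mm above the bench, rim 8 mm above the floor). Axes as the tray's.
- short_pocket (a point): Centre of the floor of the short wide pocket (94 mm along the tray's x, 68 mm along y, floor 4 mm above the bench, rim 8 mm above the floor). Axes as the tray's. The two pocket centres are 99 mm apart along y.
- block_1_center (a point): Centre of the long narrow pale wooden offcut block, 44 (x) x 110 (y) x 24 (z) mm, about 70 g, loose, lying flat on the bench left or right of the tray; y along its length. Belongs in the long pocket; grasp it across its 44 mm width.
- block_2_center (a point): Centre of the short wide darker brown wooden offcut block, 60 (x) x 85 (y) x 19 (z) mm, about 55 g, loose, lying flat on the bench on the other side of the tray; y along its length. Belongs in the short pocket; grasp it across its 60 mm width.
- canister: Fixed aluminium air canister, 65 mm across, held in a dark steel cup on a 90 mm square foot behind the tray. Origin: centre of the foot's underside; z up along the can's axis; the cap's little nozzle points to its -x (over the tray).
- shoulder_top (a point): Top of the can's metal shoulder on its axis, 114 mm above the bench. The grey spray cap stands over it on a white adjustable stem: its top is at rest 34 to 64 mm above this point; how far the stem is screwed out differs each time and is not reported, so feel for the cap from above.
- spray_cap (a joint): Press of the grey spray cap (flat-topped disc, 35 mm across, 18 mm tall) straight down, in m: 0 at rest, 0.010 at its stop; fully pressed from 0.0075. Its spring pushes back with 4 N at first and 8.5 N at the stop; beyond 10 N the stop itself yields only 1 mm per 6 N. More than 30 N on the canister or cap is ramming.
- block_3_center (a point): Centre of the bystander block, the longest and thinnest of the three: 38 x 130 x 30 mm, pale wood. Fits neither pocket; leave it.
- sanding_center (a point): Centre of the cork sanding block, 66 x 117 x 31 mm, a bystander; leave it.
Things that resemble listed ones, but are neither listed nor needed, are in the scene too. What is shaped like the part that bears block_2_center but red or turquoise is not meant.

How it is judged:
By the outcome, as a careful person would: the job done as asked, in the order asked, and still so for the second after the job is handed in, with the robot touching nothing.
It also fails if it takes over 72 s, if anything falls off the work surface, if the arm or the gripper's body presses on something with over 40 N, if the wrist force passes 120 N, or if a joint passes its speed limit or range.

ROBOT

A 6-joint arm with a two-finger parallel gripper is mounted at the origin on a cart in front of the work surface, level with it; the furniture and walls round the work are solid. World frame = base frame: x ahead of the robot, y to its left, z up, the work surface at z = 0. Lengths are in m, angles in rad, forces in N, time in s.
With the tool pointing down it reaches from about 0.25 to 0.725 m from the base axis. Payload 4 kg.
Tool frame: the origin (TCP) lies between the finger pads; the fingertips stand 11 mm ahead of it and the grasp point (between the pads) lies 8 mm behind it (bot.tip_extent is the distance from the TCP to the fingertips, in m); z points along the fingers, y is the line along which they close (so a half turn about z gives the same grasp; the last joint's range is limited). The gripper opens to 85 mm and grips with 20 to 120 N. Pads are 22 mm wide; open, the fingers measure 114 mm over their backs; the gripper's body (76 mm by 85 mm) begins 54 mm behind the grasp point. The pads swing forward as they close: fully open they stand 13 mm farther back than shut.
Start: joints at [-1.115, 0.241, 0.005, 1.335, 0, 1.571], TCP at [0.22, -0.449, 0.242] pointing down, gripper open.
Joint ranges: [-2.72, 2.72], [-1.05, 1.87], [-1.09, 1.28], [-1.99, 2.15], [-1.42, 1.44], [-3.14, 3.14]. Speed limits (rad/s): [2.79, 2.79, 3.14, 3.14, 3.14, 3.14].

INTERFACE

Orientations are given as a unit quaternion [x, y, z, w].
In Python, from workcell import bot gives the robot as it stands. The module is installed in compiled form; this text tells all that it offers.
- The arm moves only by the tool drive_tool, never from a script. Its argument "rows" is a list of rows, each an object of numbers: "dx", "dy", "dz": the shift along the tool's x, y, z in units of 50 mm (1.0 is 50 mm); "wx", "wy", "wz": the turn, a rotation vector about the tool's x, y, z in units of 5 degrees (1.0 is 5 degrees); "hand": the finger opening in mm, from 0 to 85.4. A call has 1 to 20 rows; each row is the pose to reach, as a shift and turn from the pose commanded when the call began, along the tool's axes at that moment; what a row does not reach only later rows make up. A row lasts 1/10 s, in which the tool goes at most 50 mm and 8.59 degrees, less where a joint would pass 70% of its speed; a pose out of reach is approached as far as the arm can. A call with a gripper value outside its range is refused whole. The fingers move at their own pace and stop on an object; the grip force is fixed at half the most. Time passes only in rows, so rows that repeat a pose let the fingers close. It gives the time, the measured TCP pose, the force, the opening and the grip force at its end, in the units of the state.
- bot.get_obs(): the state, without advancing time (a new reading comes with each control period).
- bot.camera(name): name is "scene" or "top" or "wrist"; returns the picture (400x640x3 uint8, red, green, blue); there is no depth.
- bot.get_calibration(name): a dict with "vfov" (degrees; the focal length in pixels is half the picture's height over the tangent of half this angle, whatever the lens; pixels are square), "cx", "cy" (the principal point, pixels), "origin" and "rotation" of the camera in the world; the wrist camera has in their place "mount" (4x4, takes a point from camera to tool coordinates, whose origin is the TCP and whose axes are the flange's). Camera axes: x right, y up, looking along -z (the intrinsics and any distortion apply to the point x, -y, -z); pixel columns grow to the right and rows downward; lengths in m; the calibration is good to about 2 mm. A picture is of the moment at which its call begins: read the wrist's pose just before it. get_calibration takes no time and is no camera call.
- bot.job_done(): hands the job in; it is judged then, once.
Trained networks look in the newest picture that a camera, given by its name, has taken for a name from the list of things; names that differ only in an ending like _2 or _b are one class to them, and where a whole thing is asked for, a point or a joint stands for the part that bears it (a point fixed in the world has none). Each returns a list of dicts, best first, with "score" (0 to 1); they miss things now and then, are a little off and sometimes report something else, mostly with a low value. They report only what shows in the picture. A call takes as long as a camera call. They do not tell look-alikes from the thing itself.
- bot.look_for(camera, thing): "extent" ([centre column, centre row, width, height] in pixels, round what is visible of it).
- bot.outline_of(camera, thing): "region" (400x640 bool, what is visible of it) and "extent" ([centre column, centre row, width, height] in pixels, round what is visible of it).
The state is a dict: "clock": time; "joint_pos": joint angles; "joint_vel": joint speeds; "tau": joint torques, N m; "eef_pos": TCP position; "tool_rot": TCP orientation; "ft_force": force on the tool from outside, world axes, zero at the start; "ft_torque": the same for the moment, N m; "grip_width": finger opening in m; "grasp_force": force on a finger pad.
Only numpy, scipy, OpenCV 4.12 (cv2) and the standard library are available. Lean on these libraries where they do the work, as an engineer would, in place of code of your own. Each camera call takes 0.05 s, during which the arm holds its last target. There are 200 camera calls.

## Working session

There is one attempt and no reset: what is moved stays moved. The work goes in short steps, Python scripts to look and compute and a tool call to move; the robot and the scene stay as the last step left them, time stands still between calls to the robot, and variables do not carry over. Pictures are saved under pics/ and viewed, at most 10 in all, crops included, and the job is handed in when it is done.

Besides the shell and the picture viewer there is one more tool, called after "Emit:" as name(argument=value, ...), one argument or row to a line, values as JSON. drive_tool: Moves the arm, as the interface text tells. Its arguments: {"type":"object","properties":{"rows":{"type":"array","items":{"type":"object","properties":{"dx":{"type":"number"},"dy":{"type":"number"},"dz":{"type":"number"},"wx":{"type":"number"},"wy":{"type":"number"},"wz":{"type":"number"},"hand":{"type":"number"}}}}},"required":["rows"]}

```bash
mkdir -p pics; python3 - <<'E'
from workcell import bot
import cv2
for n in ["top","scene"]:
    c=bot.camera(n); cv2.imwrite(f"pics/{n}0.png",c[...,::-1])
    k=bot.get_calibration(n); print(n,k)
    for t in ["tray","block_1_center","block_2_center","canister","spray_cap","sanding_center"]:
        print(t,[(round(d["score"],2),[round(v) for v in d["extent"]]) for d in bot.look_for(n,t)][:5])
print(bot.get_obs()); print(bot.get_calibration("wrist"), bot.tip_extent)
E
```

```text
top {'vfov': 57.55501891132251, 'cx': 318.9635991975403, 'cy': 198.97878850267674, 'origin': array([0.42493659, 0.00749565, 1.09764701]), 'rotation': array([ 0.04264896, -0.04021054, -0.7043257 ,  0.70745281])}
tray [(0.77, [327, 221, 74, 59])]
block_1_center [(0.91, [419, 208, 27, 38])]
block_2_center [(0.87, [222, 229, 27, 23]), (0.82, [264, 216, 34, 30])]
canister [(0.94, [338, 168, 36, 40]), (0.73, [223, 230, 27, 22]), (0.36, [410, 157, 25, 40])]
spray_cap [(0.49, [342, 158, 15, 16])]
sanding_center [(0.69, [409, 156, 25, 36])]
scene {'vfov': 50.73567157036642, 'cx': 323.1384929469932, 'cy': 199.60495714555742, 'origin': array([0.02015293, 0.82354828, 0.70518789]), 'rotation': array([-0.13106428,  0.45647224,  0.84960602, -0.22940112])}
tray [(0.93, [338, 221, 85, 61])]
block_1_center [(0.79, [369, 174, 29, 21]), (0.62, [336, 222, 88, 53])]
block_2_center [(0.95, [295, 258, 46, 31]), (0.93, [321, 326, 45, 44]), (0.63, [337, 222, 83, 59]), (0.57, [277, 297, 49, 38])]
canister [(0.96, [296, 181, 34, 67])]
spray_cap [(0.54, [292, 154, 14, 12])]
sanding_center [(0.78, [323, 168, 38, 
[... 465 characters left out ...]
, 'tool_rot': array([9.74147004e-01, 2.25915058e-01, 1.24296419e-05, 4.90126660e-06]), 'ft_force': array([-0.03515472, -0.2080129 ,  0.72859757]), 'ft_torque': array([-0.06497146,  0.04850392, -0.06386586]), 'grasp_force': 0.0, 'grip_width': 0.08526016336026096}
{'vfov': 63.061267682197425, 'cx': 318.70834337516476, 'cy': 198.75857591636213, 'mount': array([[ 1.26272001e-03,  9.60848780e-01,  2.77070437e-01,
         6.94863836e-02],
       [ 9.99999092e-01, -1.08264547e-03, -8.02901537e-04,
        -1.98112308e-04],
       [-4.71497907e-04,  2.77071199e-01, -9.60849274e-01,
        -1.31606739e-01],
       [ 0.00000000e+00,  0.00000000e+00,  0.00000000e+00,
         1.00000000e+00]])} 0.011
```

View pics/top0.png

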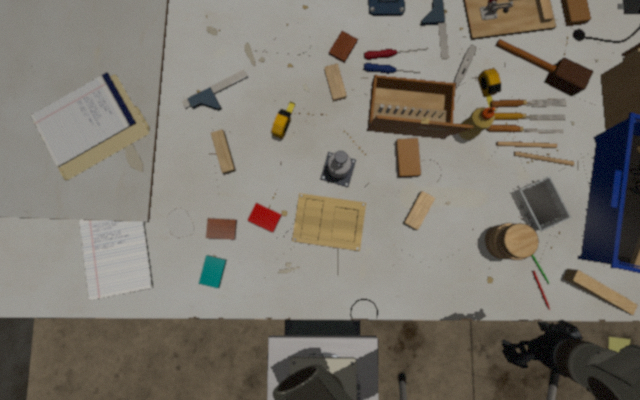

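View pics/scene0.png

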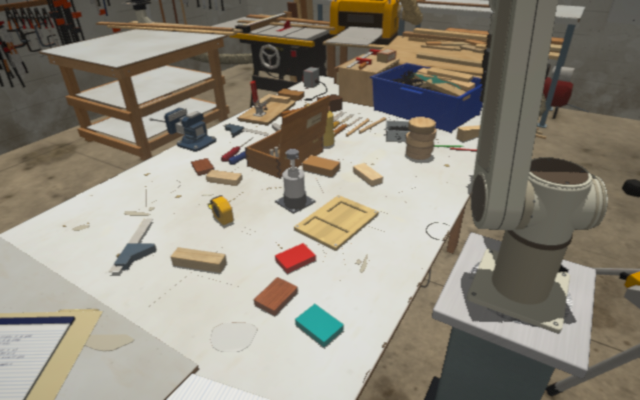

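The top view shows the tray at (330,222), the pale block_1 at (419,210), the brown block_2 at (222,229), the canister at (338,168), and red and turquoise decoys at (264,216) and (212,271). I'll compute coarse world positions.

```bash
cat > h.py <<'E'
from workcell import bot
import numpy as np, cv2
from scipy.spatial.transform import Rotation as R
np.set_printoptions(precision=4,suppress=True)
def cam(n,obs=None):
    k=bot.get_calibration(n); f=200/np.tan(np.radians(k["vfov"]/2))
    if n=="wrist":
        Rt=R.from_quat(obs["tool_rot"]).as_matrix(); M=k["mount"]
        return f,k["cx"],k["cy"],obs["eef_pos"]+Rt@M[:3,3],Rt@M[:3,:3]
    return f,k["cx"],k["cy"],np.array(k["origin"]),R.from_quat(k["rotation"]).as_matrix()
def unproj(c,px,z):
    f,cx,cy,o,Rm=c; px=np.atleast_2d(px).astype(float)
    d=np.c_[(px[:,0]-cx)/f,-(px[:,1]-cy)/f,-np.ones(len(px))]@Rm.T
    return o+d*((z-o[2])/d[:,2])[:,None]
def proj(c,P):
    f,cx,cy,o,Rm=c; q=(np.atleast_2d(P)-o)@Rm
    return np.c_[cx+f*q[:,0]/-q[:,2],cy-f*q[:,1]/-q[:,2]]
def rect(c,region,z):
    "min-area rectangle in world of a region unprojected to height z"
    cs,_=cv2.findContours(region.astype(np.uint8),cv2.RETR_EXTERNAL,cv2.CHAIN_APPROX_NONE)
    p=max(cs,key=cv2.contourArea)[:,0]
    w=unproj(c,p,z)[:,:2]
    (x,y),(a,b),t=cv2.minAreaRect((w*1000).astype(np.float32))
    if a<b: a,b,t=b,a,t+90
    t=(t+90)%180-90 # long axis angle, deg
    return np.array([x,y,a,b,t])
def tool(obs,P):
    "offset of world vector P-TCP in tool axes, in 50mm units"
    return R.from_quat(obs["tool_rot"]).inv().apply(np.asarray(P)-obs["eef_pos"])/0.05
def yaw_of_y(obs):
    v=R.from_quat(obs["tool_rot"]).as_matrix()[:,1]; return np.degrees(np.arctan2(v[1],v[0]))
E
python3 - <<'E'
from h import *
bot.camera("top"); c=cam("top"); o=bot.get_obs()
for t,z in [("tray",.012),("block_1_center",.022),("block_2_center",.016),("canister",.02),("sanding_center",.03),("block_3_center",.03)]:
    for d in bot.outline_of("top",t)[:3]:
        print(t,round(d["score"],2),np.round(d["extent"]),rect(c,d["region"],z))
print("can foot",unproj(c,[[338,183]],0),"cap px",unproj(c,[342,158],.165))
print(tool(o,[.4,-.2,.2]),yaw_of_y(o))
E
```

```text
tray 0.91 [330. 221.  74.  58.] [487.6721 -16.1726 207.2532 146.9386  82.0316]
block_1_center 0.91 [420. 209.  29.  38.] [ 521.7768 -283.3642  112.6179   50.7664  -30.607 ]
block_1_center 0.21 [407. 157.  25.  37.] [ 680.959  -253.8536  119.1042   70.635     3.5193]
block_2_center 0.88 [265. 215.  33.  30.] [498.304  175.9436  83.5358  57.0636  64.9998]
block_2_center 0.86 [213. 272.  29.  31.] [339.7722 323.4511  84.6532  63.3978 -13.3501]
block_2_center 0.74 [222. 230.  30.  22.] [464.8899 302.9126  88.7375  59.8952  87.3823]
canister 0.74 [337. 168.  35.  41.] [650.9343 -45.1302 103.9054  89.0215 -16.7405]
sanding_center 0.83 [406. 157.  25.  39.] [ 678.6479 -250.8393  116.7302   69.4532    1.2378]
block_3_center 0.77 [221. 151.  22.  42.] [695.7904 302.8583 136.0037  43.1777  17.6476]
can foot [[ 0.6035 -0.0463  0.    ]] cap px [[ 0.6429 -0.0487  0.165 ]]
[ 5.4224 -2.8875  0.8469] -63.88156219505488
```

Emit:
drive_tool(
  rows=[
    {"dx": 6.9, "dy": -0.3, "dz": 0.4, "wz": -24.7, "hand": 85},
    {"dx": 6.9, "dy": -0.3, "dz": 0.4, "wz": -24.7, "hand": 85},
    {"dx": 6.9, "dy": -0.3, "dz": 0.4, "wz": -24.7, "hand": 85},
    {"dx": 6.9, "dy": -0.3, "dz": 0.4, "wz": -24.7, "hand": 85},
    {"dx": 6.9, "dy": -0.3, "dz": 0.4, "wz": -24.7, "hand": 85},
    {"dx": 6.9, "dy": -0.3, "dz": 0.4, "wz": -24.7, "hand": 85},
    {"dx": 6.9, "dy": -0.3, "dz": 0.4, "wz": -24.7, "hand": 85},
    {"dx": 6.9, "dy": -0.3, "dz": 0.4, "wz": -24.7, "hand": 85},
    {"dx": 6.9, "dy": -0.3, "dz": 0.4, "wz": -24.7, "hand": 85},
    {"dx": 6.9, "dy": -0.3, "dz": 0.4, "wz": -24.7, "hand": 85},
    {"dx": 6.9, "dy": -0.3, "dz": 0.4, "wz": -24.7, "hand": 85},
    {"dx": 6.9, "dy": -0.3, "dz": 0.4, "wz": -24.7, "hand": 85},
    {"dx": 6.9, "dy": -0.3, "dz": 0.4, "wz": -24.7, "hand": 85},
    {"dx": 6.9, "dy": -0.3, "dz": 0.4, "wz": -24.7, "hand": 85},
    {"dx": 6.9, "dy": -0.3, "dz": 0.4, "wz": -24.7, "hand": 85},
    {"dx": 6.9, "dy": -0.3, "dz": 0.4, "wz": -24.7, "hand": 85},
    {"dx": 6.9, "dy": -0.3, "dz": 0.4, "wz": -24.7, "hand": 85},
    {"dx": 6.9, "dy": -0.3, "dz": 0.4, "wz": -24.7, "hand": 85},
  ],
)

```text
invalid input at $.rows[0]: expected keys dx, dy, dz, wx, wy, wz, hand
```

```bash
python3 - <<'E'
from h import *
o=bot.get_obs(); im=bot.camera("wrist"); c=cam("wrist",o)
cv2.imwrite("pics/w1.png",im[...,::-1])
print(o["clock"],o["eef_pos"],yaw_of_y(o),o["joint_pos"])
for t in ["block_1_center"]:
    for d in bot.outline_of("wrist",t)[:3]:
        r=rect(c,d["region"],.024); print(t,round(d["score"],2),np.round(d["extent"]),r, tool(o,[r[0]/1e3,r[1]/1e3,.012]))
E
```

```text
1.05 [ 0.2201 -0.449   0.2423] -63.88387582550279 [-1.115   0.2406  0.005   1.3352 -0.      1.5708]
```

View pics/w1.png

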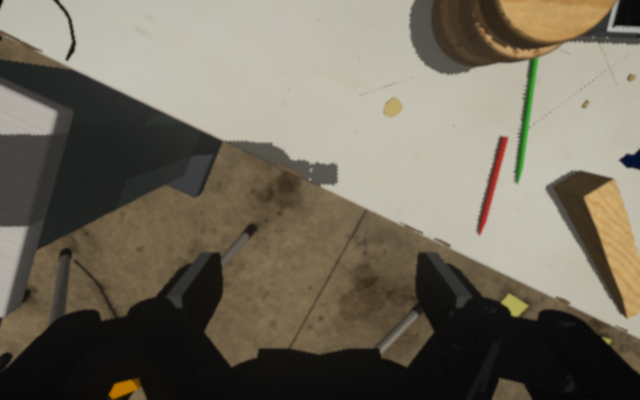

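The wrist view at the start pose shows floor, bench edge and the fingers at the bottom corners. The move was refused because every row needs all the keys, so I'm resending with the block placed ahead of the fingers.

Emit:
drive_tool(
  rows=[
    {"dx": 7.5, "dy": 0.7, "dz": 0.4, "wx": 0, "wy": 0, "wz": -24.7, "hand": 85},
    {"dx": 7.5, "dy": 0.7, "dz": 0.4, "wx": 0, "wy": 0, "wz": -24.7, "hand": 85},
    {"dx": 7.5, "dy": 0.7, "dz": 0.4, "wx": 0, "wy": 0, "wz": -24.7, "hand": 85},
    {"dx": 7.5, "dy": 0.7, "dz": 0.4, "wx": 0, "wy": 0, "wz": -24.7, "hand": 85},
    {"dx": 7.5, "dy": 0.7, "dz": 0.4, "wx": 0, "wy": 0, "wz": -24.7, "hand": 85},
    {"dx": 7.5, "dy": 0.7, "dz": 0.4, "wx": 0, "wy": 0, "wz": -24.7, "hand": 85},
    {"dx": 7.5, "dy": 0.7, "dz": 0.4, "wx": 0, "wy": 0, "wz": -24.7, "hand": 85},
    {"dx": 7.5, "dy": 0.7, "dz": 0.4, "wx": 0, "wy": 0, "wz": -24.7, "hand": 85},
    {"dx": 7.5, "dy": 0.7, "dz": 0.4, "wx": 0, "wy": 0, "wz": -24.7, "hand": 85},
    {"dx": 7.5, "dy": 0.7, "dz": 0.4, "wx": 0, "wy": 0, "wz": -24.7, "hand": 85},
    {"dx": 7.5, "dy": 0.7, "dz": 0.4, "wx": 0, "wy": 0, "wz": -24.7, "hand": 85},
    {"dx": 7.5, "dy": 0.7, "dz": 0.4, "wx": 0, "wy": 0, "wz": -24.7, "hand": 85},
    {"dx": 7.5, "dy": 0.7, "dz": 0.4, "wx": 0, "wy": 0, "wz": -24.7, "hand": 85},
    {"dx": 7.5, "dy": 0.7, "dz": 0.4, "wx": 0, "wy": 0, "wz": -24.7, "hand": 85},
    {"dx": 7.5, "dy": 0.7, "dz": 0.4, "wx": 0, "wy": 0, "wz": -24.7, "hand": 85},
    {"dx": 7.5, "dy": 0.7, "dz": 0.4, "wx": 0, "wy": 0, "wz": -24.7, "hand": 85},
    {"dx": 7.5, "dy": 0.7, "dz": 0.4, "wx": 0, "wy": 0, "wz": -24.7, "hand": 85},
    {"dx": 7.5, "dy": 0.7, "dz": 0.4, "wx": 0, "wy": 0, "wz": -24.7, "hand": 85},
  ],
)

```text
clock: 2.95
eef_pos: [0.5722, -0.3153, 0.2222]
tool_rot: [0.262, 0.965, 0.0, -0.0]
ft_force: [0.6, 0.0, 0.1]
grip_width: 0.0847
grasp_force: 0.0
```

```bash
cat > see.py <<'E'
import sys
from h import *
# usage: see.py picname thing z ...
o=bot.get_obs(); im=bot.camera("wrist"); c=cam("wrist",o)
cv2.imwrite(f"pics/{sys.argv[1]}.png",im[...,::-1])
print(o["clock"],o["eef_pos"],yaw_of_y(o),o["joint_pos"],o["grip_width"],R.from_quat(o["tool_rot"]).as_matrix()[:,2])
a=sys.argv[2:]
for t,z in zip(a[::2],map(float,a[1::2])):
    for d in bot.outline_of("wrist",t)[:3]:
        r=rect(c,d["region"],z); print(t,round(d["score"],2),np.round(d["extent"]),r,"tool:",tool(o,[r[0]/1e3,r[1]/1e3,z]))
E
python3 see.py w2 block_1_center .024
```

```text
2.95 [ 0.5722 -0.3153  0.2222] 59.564894673000964 [-0.5036  0.5649  0.4389  1.445   0.      0.0275] 0.08473193862022466 [-0.0001  0.0001 -1.    ]
block_1_center 0.93 [318. 113.  54. 116.] [ 519.0368 -286.9163  109.4719   45.1843  -29.3333] tool: [ 1.2037 -0.049   3.9646]
```

View pics/w2.png

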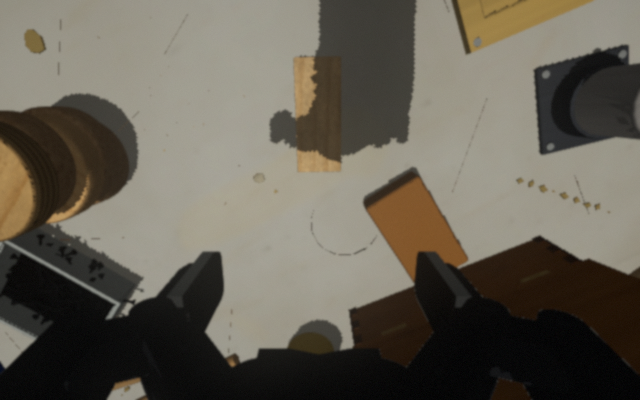

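The wrist view shows block_1 clearly at (318,113), measured 109 x 45 mm. The sanding block at (415,225) is clear of the fingers. I'll grasp it.

Emit:
drive_tool(
  rows=[
    {"dx": 1.2, "dy": -0.05, "dz": 2.0, "wx": 0, "wy": 0, "wz": -0.2, "hand": 85},
    {"dx": 1.2, "dy": -0.05, "dz": 2.0, "wx": 0, "wy": 0, "wz": -0.2, "hand": 85},
    {"dx": 1.2, "dy": -0.05, "dz": 2.0, "wx": 0, "wy": 0, "wz": -0.2, "hand": 85},
    {"dx": 1.2, "dy": -0.05, "dz": 3.0, "wx": 0, "wy": 0, "wz": -0.2, "hand": 85},
    {"dx": 1.2, "dy": -0.05, "dz": 3.6, "wx": 0, "wy": 0, "wz": -0.2, "hand": 85},
    {"dx": 1.2, "dy": -0.05, "dz": 4.02, "wx": 0, "wy": 0, "wz": -0.2, "hand": 85},
    {"dx": 1.2, "dy": -0.05, "dz": 4.02, "wx": 0, "wy": 0, "wz": -0.2, "hand": 85},
    {"dx": 1.2, "dy": -0.05, "dz": 4.02, "wx": 0, "wy": 0, "wz": -0.2, "hand": 30},
    {"dx": 1.2, "dy": -0.05, "dz": 4.02, "wx": 0, "wy": 0, "wz": -0.2, "hand": 30},
    {"dx": 1.2, "dy": -0.05, "dz": 4.02, "wx": 0, "wy": 0, "wz": -0.2, "hand": 30},
    {"dx": 1.2, "dy": -0.05, "dz": 4.02, "wx": 0, "wy": 0, "wz": -0.2, "hand": 30},
    {"dx": 1.2, "dy": -0.05, "dz": 4.02, "wx": 0, "wy": 0, "wz": -0.2, "hand": 30},
    {"dx": 1.2, "dy": -0.05, "dz": 4.02, "wx": 0, "wy": 0, "wz": -0.2, "hand": 30},
    {"dx": 1.2, "dy": -0.05, "dz": 4.02, "wx": 0, "wy": 0, "wz": -0.2, "hand": 30},
  ],
)

```text
clock: 4.45
eef_pos: [0.5208, -0.288, 0.0237]
tool_rot: [0.254, 0.967, -0.001, 0.002]
ft_force: [-0.2, -0.4, 6.3]
grip_width: 0.0433
grasp_force: 62.6
```

```bash
python3 - <<'E'
from h import *
o=bot.get_obs(); print(o["clock"],o["eef_pos"],yaw_of_y(o),o["grip_width"],o["grasp_force"],bot.tip_extent)
# hover to view the tray: TCP 70 mm short of tray centre along tool x once turned (tool y at 82 deg, tool x at 172)
u=np.array([np.cos(np.radians(172)),np.sin(np.radians(172))])
p=np.array([.4877,-.0162])-.06*u
print(p,tool(o,[p[0],p[1],.25]),(82-yaw_of_y(o))/5)
E
```

```text
4.45 [ 0.5208 -0.288   0.0237] 60.61279066249272 0.04332591064272005 62.64656066894531 0.011
[ 0.5471 -0.0246] [ 2.1066  4.8494 -4.5365] 4.277441867501456
```

Emit:
drive_tool(
  rows=[
    {"dx": 0, "dy": 0, "dz": -0.6, "wx": 0, "wy": 0, "wz": 0, "hand": 30},
    {"dx": 0, "dy": 0, "dz": -1.4, "wx": 0, "wy": 0, "wz": 0, "hand": 30},
    {"dx": 0.2, "dy": 0.5, "dz": -2.3, "wx": 0, "wy": 0, "wz": -0.5, "hand": 30},
    {"dx": 0.4, "dy": 1.0, "dz": -3.1, "wx": 0, "wy": 0, "wz": -1, "hand": 30},
    {"dx": 0.6, "dy": 1.6, "dz": -3.9, "wx": 0, "wy": 0, "wz": -2, "hand": 30},
    {"dx": 1.33, "dy": 5.17, "dz": -4.93, "wx": 0, "wy": 0, "wz": -4.3, "hand": 30},
    {"dx": 1.33, "dy": 5.17, "dz": -4.93, "wx": 0, "wy": 0, "wz": -4.3, "hand": 30},
    {"dx": 1.33, "dy": 5.17, "dz": -4.93, "wx": 0, "wy": 0, "wz": -4.3, "hand": 30},
    {"dx": 1.33, "dy": 5.17, "dz": -4.93, "wx": 0, "wy": 0, "wz": -4.3, "hand": 30},
    {"dx": 1.33, "dy": 5.17, "dz": -4.93, "wx": 0, "wy": 0, "wz": -4.3, "hand": 30},
    {"dx": 1.33, "dy": 5.17, "dz": -4.93, "wx": 0, "wy": 0, "wz": -4.3, "hand": 30},
    {"dx": 1.33, "dy": 5.17, "dz": -4.93, "wx": 0, "wy": 0, "wz": -4.3, "hand": 30},
    {"dx": 1.33, "dy": 5.17, "dz": -4.93, "wx": 0, "wy": 0, "wz": -4.3, "hand": 30},
  ],
)

```text
clock: 5.75
eef_pos: [0.5874, -0.0306, 0.2673]
tool_rot: [0.07, 0.998, -0.0, -0.001]
ft_force: [0.3, -0.1, -1.0]
grip_width: 0.0429
grasp_force: 61.9
```

```bash
python3 see.py w3 tray .012
```

```text
5.75 [ 0.5874 -0.0306  0.2673] 81.99627822281491 [-0.0519  0.4141  0.3141  1.4721 -0.0002  0.0878] 0.04287558155173188 [-0.0013 -0.0002 -1.    ]
tray 0.89 [319.  70. 195. 139.] [484.0164 -17.8265 204.176  146.814   82.0777] tool: [ 2.077  -0.0332  5.1091]
```

View pics/w3.png

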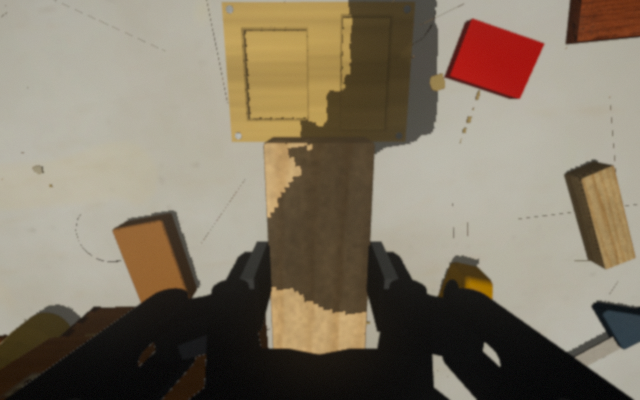

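The tray is fully visible at (319,70). The left pocket (245–308 x 29–120) is the short wide one and the right pocket (342–389 x 15–130) is the long one, so block_1 goes on the tray's +y side.

```bash
python3 - <<'E'
from h import *
o=bot.get_obs(); c=cam("wrist",o); z=.012
im=cv2.imread("pics/w3.png")
cv2.imwrite("pics/w3z.png",cv2.resize(im[0:160,210:430],None,fx=3.5,fy=3.5,interpolation=cv2.INTER_CUBIC))
Rz=lambda t:np.array([[np.cos(t),-np.sin(t)],[np.sin(t),np.cos(t)]])
T=np.array([.4840,-.0178]); A=Rz(np.radians(-7.95))
def tr(px): return ((unproj(c,px,z)[:,:2]-T)@A)*1000
print("short corners tray mm",tr([[245,29],[308,29],[308,120],[245,120]]).tolist())
print("long corners",tr([[342,15],[389,15],[389,130],[342,130]]).tolist())
print("block end at top height (tool mm)",[tool(o,p)*50 for p in unproj(c,[[265,147],[373,147]],o["eef_pos"][2])], )
E
```

```text
short corners tray mm [[-45.50996715864722, -78.1670625502553], [-45.50883326979882, -10.401369860530085], [49.68842465527969, -11.23274349489785], [49.71174404481584, -84.0409186982971]]
long corners [[-58.994521421299446, 25.889599922936398], [-58.991297990158735, 75.8784441755183], [60.98649336752213, 82.99453392788483], [61.00621636404193, 28.269696332604457]]
block end at top height (tool mm) [array([ 54.4163, -21.8192,   0.0531]), array([54.4783, 21.5767,  0.0459])]
```

View pics/w3z.png

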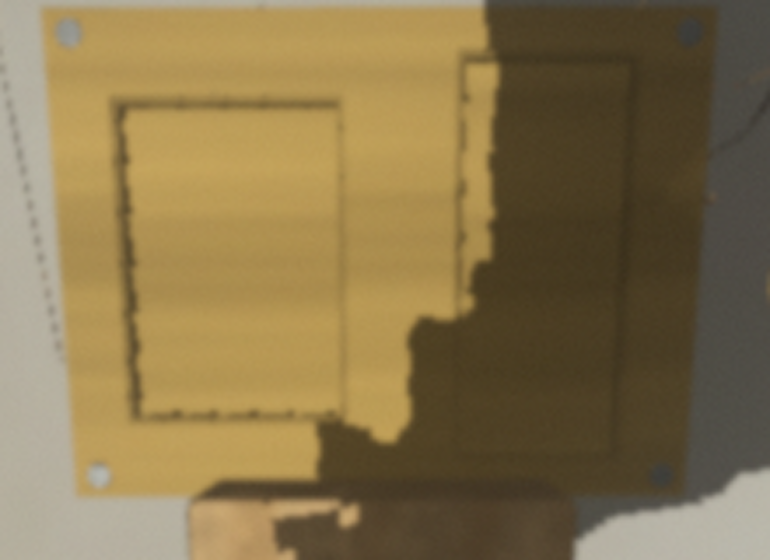

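The enlarged crop shows both pocket rims and all four tray corners clearly; I'll recompute the pocket centres from the refined corners.

```bash
python3 - <<'E'
from h import *
o=bot.get_obs(); c=cam("wrist",o)
q=lambda l:unproj(c,np.array(l)/3.5+[210,0],.012)[:,:2]
S=q([(112,98),(342,102),(345,415),(133,418)]);L=q([(460,55),(634,58),(615,458),(457,458)]);T=q([(42,8),(718,8),(685,497),(78,497)])
for n,P in zip("SLT",(S,L,T)):
    e=lambda i,j:np.linalg.norm(P[i]-P[j])*1e3
    d=P[1]+P[2]-P[0]-P[3]
    print(n,P.mean(0),"w",e(0,1),e(2,3),"l",e(1,2),e(3,0),"ydir",np.degrees(np.arctan2(d[1],d[0])),"tool",tool(o,[*P.mean(0),.012]))
print(np.linalg.norm(S.mean(0)-L.mean(0)))
E
```

```text
S [ 0.479  -0.0633] w 70.63122947346068 69.98265233767964 l 93.45430273577372 95.55505534727591 ydir 81.99725232579556 tool [ 2.0552 -0.9503  5.111 ]
L [0.4933 0.0338] w 52.960238727115694 52.60062746431752 l 119.4633754574775 120.30740439108783 ydir 81.61446373888602 tool [2.0429 1.0124 5.1106]
T [ 0.4861 -0.0169] w 203.5496903205975 204.02828171116596 l 145.81304238497245 145.91662727904406 ydir 82.05868167892352 tool [ 2.044  -0.0108  5.1108]
0.09813491461543049
```

Emit:
drive_tool(
  rows=[
    {"dx": 2.04, "dy": 1.01, "dz": 1.0, "wx": 0, "wy": 0, "wz": 0, "hand": 30},
    {"dx": 2.04, "dy": 1.01, "dz": 1.0, "wx": 0, "wy": 0, "wz": 0, "hand": 30},
    {"dx": 2.04, "dy": 1.01, "dz": 1.0, "wx": 0, "wy": 0, "wz": 0, "hand": 30},
    {"dx": 2.04, "dy": 1.01, "dz": 2.0, "wx": 0, "wy": 0, "wz": 0, "hand": 30},
    {"dx": 2.04, "dy": 1.01, "dz": 3.0, "wx": 0, "wy": 0, "wz": 0, "hand": 30},
    {"dx": 2.04, "dy": 1.01, "dz": 3.8, "wx": 0, "wy": 0, "wz": 0, "hand": 30},
    {"dx": 2.04, "dy": 1.01, "dz": 4.3, "wx": 0, "wy": 0, "wz": 0, "hand": 30},
    {"dx": 2.04, "dy": 1.01, "dz": 4.5, "wx": 0, "wy": 0, "wz": 0, "hand": 30},
    {"dx": 2.04, "dy": 1.01, "dz": 4.5, "wx": 0, "wy": 0, "wz": 0, "hand": 30},
    {"dx": 2.04, "dy": 1.01, "dz": 4.5, "wx": 0, "wy": 0, "wz": 0, "hand": 30},
  ],
)

```text
clock: 6.85
eef_pos: [0.4952, 0.0345, 0.044]
tool_rot: [0.069, 0.998, 0.0, 0.001]
ft_force: [0.1, -0.0, -1.3]
grip_width: 0.0429
grasp_force: 61.9
```

```bash
python3 - <<'E'
from h import *
o=bot.get_obs(); print(o["clock"],o["eef_pos"],yaw_of_y(o),R.from_quat(o["tool_rot"]).as_matrix()[:,2])
print("to go",tool(o,[.4933,.0338,.0277]))
E
```

```text
6.85 [0.4952 0.0345 0.044 ] 82.07455195239442 [ 0.0021  0.0002 -1.    ]
to go [ 0.0356 -0.0191  0.326 ]
```

Emit:
drive_tool(
  rows=[
    {"dx": 0.03, "dy": -0.02, "dz": 0.1, "wx": 0, "wy": 0, "wz": 0, "hand": 30},
    {"dx": 0.03, "dy": -0.02, "dz": 0.2, "wx": 0, "wy": 0, "wz": 0, "hand": 30},
    {"dx": 0.03, "dy": -0.02, "dz": 0.28, "wx": 0, "wy": 0, "wz": 0, "hand": 30},
    {"dx": 0.03, "dy": -0.02, "dz": 0.32, "wx": 0, "wy": 0, "wz": 0, "hand": 30},
    {"dx": 0.03, "dy": -0.02, "dz": 0.32, "wx": 0, "wy": 0, "wz": 0, "hand": 30},
    {"dx": 0.03, "dy": -0.02, "dz": 0.32, "wx": 0, "wy": 0, "wz": 0, "hand": 30},
  ],
)

```text
clock: 7.45
eef_pos: [0.4924, 0.034, 0.0276]
tool_rot: [0.069, 0.998, -0.0, 0.0]
ft_force: [-3.1, 0.1, 5.9]
grip_width: 0.0435
grasp_force: 62.7
```

Emit:
drive_tool(
  rows=[
    {"dx": 0, "dy": 0, "dz": -0.02, "wx": 0, "wy": 0, "wz": 0, "hand": 85},
    {"dx": 0, "dy": 0, "dz": -0.04, "wx": 0, "wy": 0, "wz": 0, "hand": 85},
    {"dx": 0, "dy": 0, "dz": -0.04, "wx": 0, "wy": 0, "wz": 0, "hand": 85},
    {"dx": 0, "dy": 0, "dz": -0.04, "wx": 0, "wy": 0, "wz": 0, "hand": 85},
    {"dx": 0, "dy": 0, "dz": -0.5, "wx": 0, "wy": 0, "wz": 0, "hand": 85},
    {"dx": 0, "dy": 0, "dz": -1.4, "wx": 0, "wy": 0, "wz": 0, "hand": 85},
    {"dx": 0.2, "dy": 0.5, "dz": -2.2, "wx": 0, "wy": 0, "wz": 1.5, "hand": 85},
    {"dx": 1.18, "dy": 4.05, "dz": -4.25, "wx": 0, "wy": 0, "wz": 16.9, "hand": 85},
    {"dx": 1.18, "dy": 4.05, "dz": -4.25, "wx": 0, "wy": 0, "wz": 16.9, "hand": 85},
    {"dx": 1.18, "dy": 4.05, "dz": -4.25, "wx": 0, "wy": 0, "wz": 16.9, "hand": 85},
    {"dx": 1.18, "dy": 4.05, "dz": -4.25, "wx": 0, "wy": 0, "wz": 16.9, "hand": 85},
    {"dx": 1.18, "dy": 4.05, "dz": -4.25, "wx": 0, "wy": 0, "wz": 16.9, "hand": 85},
    {"dx": 1.18, "dy": 4.05, "dz": -4.25, "wx": 0, "wy": 0, "wz": 16.9, "hand": 85},
    {"dx": 1.18, "dy": 4.05, "dz": -4.25, "wx": 0, "wy": 0, "wz": 16.9, "hand": 85},
    {"dx": 1.18, "dy": 4.05, "dz": -4.25, "wx": 0, "wy": 0, "wz": 16.9, "hand": 85},
    {"dx": 1.18, "dy": 4.05, "dz": -4.25, "wx": 0, "wy": 0, "wz": 16.9, "hand": 85},
    {"dx": 1.18, "dy": 4.05, "dz": -4.25, "wx": 0, "wy": 0, "wz": 16.9, "hand": 85},
    {"dx": 1.18, "dy": 4.05, "dz": -4.25, "wx": 0, "wy": 0, "wz": 16.9, "hand": 85},
    {"dx": 1.18, "dy": 4.05, "dz": -4.25, "wx": 0, "wy": 0, "wz": 16.9, "hand": 85},
  ],
)

```text
clock: 9.35
eef_pos: [0.4616, 0.2426, 0.2391]
tool_rot: [0.721, 0.693, -0.0, -0.0]
ft_force: [0.4, -1.2, -0.0]
grip_width: 0.0851
grasp_force: 0.0
```

```bash
python3 see.py w4 block_2_center .019
```

```text
9.35 [0.4616 0.2426 0.2391] -2.3326975838540864 [0.4839 0.2849 0.0558 1.3421 0.     2.0954] 0.08505511525487551 [-0.0003 -0.0002 -1.    ]
block_2_center 0.9 [352. 222.  74.  83.] [495.487  178.6772  88.9742  62.5777  65.1226] tool: [-1.2495  0.7302  4.4025]
block_2_center 0.86 [199.  98.  90.  72.] [338.9987 324.8475  89.5883  60.9098 -14.6551] tool: [ 1.5441 -2.516   4.403 ]
block_2_center 0.69 [319. 113.  63.  83.] [462.0763 304.4556  83.9099  59.2868  87.5133] tool: [ 1.2368 -0.0399  4.4023]
```

View pics/w4.png

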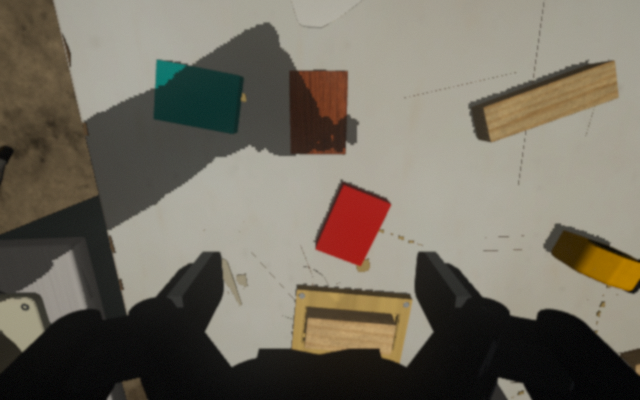

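The brown block_2 is at (319,113), distinct from turquoise at (199,98) and red at (352,222). Block_1 is seen lying inside its pocket at (350,335). I'll grasp block_2.

Emit:
drive_tool(
  rows=[
    {"dx": 1.24, "dy": -0.04, "dz": 2.0, "wx": 0, "wy": 0, "wz": 0, "hand": 85},
    {"dx": 1.24, "dy": -0.04, "dz": 2.0, "wx": 0, "wy": 0, "wz": 0, "hand": 85},
    {"dx": 1.24, "dy": -0.04, "dz": 2.0, "wx": 0, "wy": 0, "wz": 0, "hand": 85},
    {"dx": 1.24, "dy": -0.04, "dz": 3.0, "wx": 0, "wy": 0, "wz": 0, "hand": 85},
    {"dx": 1.24, "dy": -0.04, "dz": 3.8, "wx": 0, "wy": 0, "wz": 0, "hand": 85},
    {"dx": 1.24, "dy": -0.04, "dz": 4.4, "wx": 0, "wy": 0, "wz": 0, "hand": 85},
    {"dx": 1.24, "dy": -0.04, "dz": 4.4, "wx": 0, "wy": 0, "wz": 0, "hand": 85},
    {"dx": 1.24, "dy": -0.04, "dz": 4.4, "wx": 0, "wy": 0, "wz": 0, "hand": 45},
    {"dx": 1.24, "dy": -0.04, "dz": 4.4, "wx": 0, "wy": 0, "wz": 0, "hand": 45},
    {"dx": 1.24, "dy": -0.04, "dz": 4.4, "wx": 0, "wy": 0, "wz": 0, "hand": 45},
    {"dx": 1.24, "dy": -0.04, "dz": 4.4, "wx": 0, "wy": 0, "wz": 0, "hand": 45},
    {"dx": 1.24, "dy": -0.04, "dz": 4.4, "wx": 0, "wy": 0, "wz": 0, "hand": 45},
    {"dx": 1.24, "dy": -0.04, "dz": 4.4, "wx": 0, "wy": 0, "wz": 0, "hand": 45},
  ],
)

```text
clock: 10.75
eef_pos: [0.4643, 0.306, 0.0221]
tool_rot: [0.722, 0.692, 0.003, 0.001]
ft_force: [1.2, 0.1, 6.3]
grip_width: 0.0574
grasp_force: 64.6
```

```bash
python3 - <<'E'
from h import *
o=bot.get_obs(); print(o["clock"],o["eef_pos"],yaw_of_y(o),o["grip_width"],o["grasp_force"])
print(tool(o,[.479,-.0633,.10]),tool(o,[.479,-.0633,.15]),(82.05-yaw_of_y(o))/5)
E
```

```text
10.75 [0.4643 0.306  0.0221] -2.3892616410926273 0.057379872140289286 64.60747718811035
[-7.361   0.6088 -1.5794] [-7.3576  0.6135 -2.5794] 16.887852328218525
```

Emit:
drive_tool(
  rows=[
    {"dx": 0, "dy": 0, "dz": -0.4, "wx": 0, "wy": 0, "wz": 0, "hand": 45},
    {"dx": 0, "dy": 0, "dz": -1.0, "wx": 0, "wy": 0, "wz": 0, "hand": 45},
    {"dx": 0, "dy": 0, "dz": -1.8, "wx": 0, "wy": 0, "wz": 0, "hand": 45},
    {"dx": -0.6, "dy": 0.1, "dz": -2.5, "wx": 0, "wy": 0, "wz": -1.4, "hand": 45},
    {"dx": -7.36, "dy": 0.61, "dz": -2.58, "wx": 0, "wy": 0, "wz": -16.9, "hand": 45},
    {"dx": -7.36, "dy": 0.61, "dz": -2.58, "wx": 0, "wy": 0, "wz": -16.9, "hand": 45},
    {"dx": -7.36, "dy": 0.61, "dz": -2.58, "wx": 0, "wy": 0, "wz": -16.9, "hand": 45},
    {"dx": -7.36, "dy": 0.61, "dz": -2.58, "wx": 0, "wy": 0, "wz": -16.9, "hand": 45},
    {"dx": -7.36, "dy": 0.61, "dz": -2.58, "wx": 0, "wy": 0, "wz": -16.9, "hand": 45},
    {"dx": -7.36, "dy": 0.61, "dz": -2.58, "wx": 0, "wy": 0, "wz": -16.9, "hand": 45},
    {"dx": -7.36, "dy": 0.61, "dz": -2.58, "wx": 0, "wy": 0, "wz": -16.9, "hand": 45},
    {"dx": -7.36, "dy": 0.61, "dz": -2.58, "wx": 0, "wy": 0, "wz": -16.9, "hand": 45},
    {"dx": -7.36, "dy": 0.61, "dz": -2.58, "wx": 0, "wy": 0, "wz": -16.9, "hand": 45},
    {"dx": -7.36, "dy": 0.61, "dz": -2.58, "wx": 0, "wy": 0, "wz": -16.9, "hand": 45},
    {"dx": -7.36, "dy": 0.61, "dz": -2.58, "wx": 0, "wy": 0, "wz": -16.9, "hand": 45},
    {"dx": -7.36, "dy": 0.61, "dz": -2.58, "wx": 0, "wy": 0, "wz": -16.9, "hand": 45},
    {"dx": -7.36, "dy": 0.61, "dz": -2.58, "wx": 0, "wy": 0, "wz": -16.9, "hand": 45},
  ],
)

```text
clock: 12.45
eef_pos: [0.4776, -0.064, 0.1487]
tool_rot: [0.069, 0.998, -0.0, 0.0]
ft_force: [-0.4, -0.0, -0.7]
grip_width: 0.0572
grasp_force: 64.0
```

```bash
python3 see.py w5; python3 - <<'E'
from h import *
import numpy as np
o=bot.get_obs(); print("to go",tool(o,[.4775,-.0633,.0261]),o["grip_width"],(82.05-yaw_of_y(o))/5)
E
```

```text
12.45 [ 0.4776 -0.064   0.1487] 82.0489459163703 [-0.1333  0.2683 -0.2121  1.0897 -0.      0.0055] 0.05716475498572133 [ 0.0007 -0.0001 -1.    ]
to go [0.0035 0.0134 2.4494] 0.05730599204716862 -0.004824286517524002
```

View pics/w5.png

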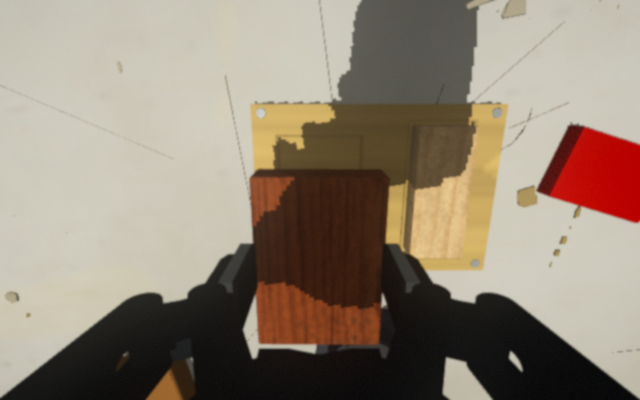

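Block_2 is held level at (320,255), and block_1 sits in the long pocket at (440,190). Lowering into the short pocket.

Emit:
drive_tool(
  rows=[
    {"dx": 0.01, "dy": 0.01, "dz": 0.8, "wx": 0, "wy": 0, "wz": 0, "hand": 45},
    {"dx": 0.01, "dy": 0.01, "dz": 1.5, "wx": 0, "wy": 0, "wz": 0, "hand": 45},
    {"dx": 0.01, "dy": 0.01, "dz": 2.0, "wx": 0, "wy": 0, "wz": 0, "hand": 45},
    {"dx": 0.01, "dy": 0.01, "dz": 2.15, "wx": 0, "wy": 0, "wz": 0, "hand": 45},
    {"dx": 0.01, "dy": 0.01, "dz": 2.2, "wx": 0, "wy": 0, "wz": 0, "hand": 45},
    {"dx": 0.01, "dy": 0.01, "dz": 2.2, "wx": 0, "wy": 0, "wz": 0, "hand": 45},
    {"dx": 0.01, "dy": 0.01, "dz": 2.28, "wx": 0, "wy": 0, "wz": 0, "hand": 45},
    {"dx": 0.01, "dy": 0.01, "dz": 2.36, "wx": 0, "wy": 0, "wz": 0, "hand": 45},
    {"dx": 0.01, "dy": 0.01, "dz": 2.42, "wx": 0, "wy": 0, "wz": 0, "hand": 45},
    {"dx": 0.01, "dy": 0.01, "dz": 2.42, "wx": 0, "wy": 0, "wz": 0, "hand": 45},
    {"dx": 0.01, "dy": 0.01, "dz": 2.42, "wx": 0, "wy": 0, "wz": 0, "hand": 45},
  ],
)

```text
clock: 13.6
eef_pos: [0.477, -0.0637, 0.0273]
tool_rot: [0.069, 0.998, 0.0, -0.0]
ft_force: [0.6, 0.0, -0.6]
grip_width: 0.0571
grasp_force: 64.1
```

Emit:
drive_tool(
  rows=[
    {"dx": 0, "dy": 0, "dz": 0.02, "wx": 0, "wy": 0, "wz": 0, "hand": 45},
    {"dx": 0, "dy": 0, "dz": 0.02, "wx": 0, "wy": 0, "wz": 0, "hand": 85},
    {"dx": 0, "dy": 0, "dz": 0.02, "wx": 0, "wy": 0, "wz": 0, "hand": 85},
    {"dx": 0, "dy": 0, "dz": 0.02, "wx": 0, "wy": 0, "wz": 0, "hand": 85},
    {"dx": 0, "dy": 0, "dz": -0.5, "wx": 0, "wy": 0, "wz": 0, "hand": 85},
    {"dx": 0, "dy": 0, "dz": -1.4, "wx": 0, "wy": 0, "wz": 0, "hand": 85},
    {"dx": 0, "dy": 0, "dz": -2.4, "wx": 0, "wy": 0, "wz": 0.8, "hand": 85},
    {"dx": 0, "dy": 0, "dz": -3.4, "wx": 0, "wy": 0, "wz": 2.4, "hand": 85},
    {"dx": 0, "dy": 0, "dz": -4.4, "wx": 0, "wy": 0, "wz": 4, "hand": 85},
    {"dx": -3.5, "dy": -0.74, "dz": -4.85, "wx": 0, "wy": 0, "wz": 16.4, "hand": 85},
    {"dx": -3.5, "dy": -0.74, "dz": -4.85, "wx": 0, "wy": 0, "wz": 16.4, "hand": 85},
    {"dx": -3.5, "dy": -0.74, "dz": -4.85, "wx": 0, "wy": 0, "wz": 16.4, "hand": 85},
    {"dx": -3.5, "dy": -0.74, "dz": -4.85, "wx": 0, "wy": 0, "wz": 16.4, "hand": 85},
    {"dx": -3.5, "dy": -0.74, "dz": -4.85, "wx": 0, "wy": 0, "wz": 16.4, "hand": 85},
    {"dx": -3.5, "dy": -0.74, "dz": -4.85, "wx": 0, "wy": 0, "wz": 16.4, "hand": 85},
    {"dx": -3.5, "dy": -0.74, "dz": -4.85, "wx": 0, "wy": 0, "wz": 16.4, "hand": 85},
    {"dx": -3.5, "dy": -0.74, "dz": -4.85, "wx": 0, "wy": 0, "wz": 16.4, "hand": 85},
    {"dx": -3.5, "dy": -0.74, "dz": -4.85, "wx": 0, "wy": 0, "wz": 16.4, "hand": 85},
    {"dx": -3.5, "dy": -0.74, "dz": -4.85, "wx": 0, "wy": 0, "wz": 16.4, "hand": 85},
    {"dx": -3.5, "dy": -0.74, "dz": -4.85, "wx": 0, "wy": 0, "wz": 16.4, "hand": 85},
  ],
)

```text
clock: 15.6
eef_pos: [0.6452, -0.1243, 0.2698]
tool_rot: [0.706, 0.708, -0.0, -0.0]
ft_force: [0.1, -0.4, 0.6]
grip_width: 0.0849
grasp_force: 0.0
```

```bash
python3 see.py w6 canister .01 spray_cap .16
```

```text
15.6 [ 0.6452 -0.1243  0.2698] 0.14878716331403166 [-0.1903  0.5688  0.5672  1.5693  0.      1.3779] 0.08485709959618293 [-0.0001  0.     -1.    ]
canister 0.78 [322.  93.  96.  98.] [645.3253 -44.2293  89.0828  88.56    74.2456] tool: [1.6014 0.0071 5.1956]
spray_cap 0.64 [316.  92.  59.  50.] [643.6191 -44.7172  39.1849  35.3595  22.6203] tool: [ 1.5919 -0.0274  2.1956]
```

View pics/w6.png

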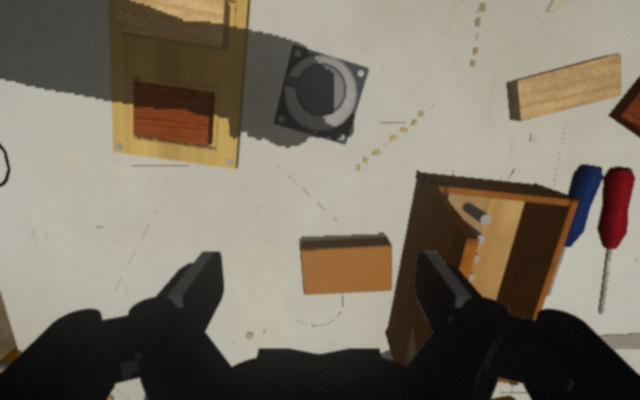

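The canister foot is centred at (322,93) with the cap over it, and block_2 is in the short pocket at (174,111). A quick numeric check of block_2's seat before pressing.

```bash
python3 - <<'E'
from h import *
o=bot.get_obs(); im=bot.camera("wrist"); c=cam("wrist",o)
for d in bot.outline_of("wrist","block_2_center"):
    print(round(d["score"],2),np.round(d["extent"]),rect(c,d["region"],.023))
for n,p in [("S",[.479,-.0633,.012])]: print(proj(c,p))
print("press",tool(o,[.6453,-.0443,.21]),o["ft_force"])
E
```

```text
[[175.7437 112.3633]]
press [1.601  0.0044 1.1971] [0.7659 0.9932 0.4012]
```

```bash
python3 - <<'E'
from h import *
o=bot.get_obs(); c=cam("wrist",o); im=cv2.imread("pics/w6.png")
h=cv2.cvtColor(im,cv2.COLOR_BGR2HSV)
m=np.zeros(im.shape[:2],bool); m[60:165,105:245]=1
b=((h[...,0]<12)|(h[...,0]>172))&(h[...,1]>110)&m
print(b.sum(),rect(c,b,.023),"if on rim",rect(c,b,.031))
A=np.radians(-7.95)
cs,_=cv2.findContours(b.astype(np.uint8),0,1); print(cv2.minAreaRect(max(cs,key=cv2.contourArea)))
E
```

```text
3702 [480.4027 -65.0115  86.8663  58.3914  -8.331 ] if on rim [483.8732 -64.7875  85.0302  57.1572  -8.331 ]
((171.8485107421875, 113.52684020996094), (82.92198944091797, 52.49726104736328), 8.392924308776855)
```

Emit:
drive_tool(
  rows=[
    {"dx": 0, "dy": 0, "dz": 0, "wx": 0, "wy": 0, "wz": 0, "hand": 0},
    {"dx": 0, "dy": 0, "dz": 0, "wx": 0, "wy": 0, "wz": 0, "hand": 0},
    {"dx": 0, "dy": 0, "dz": 0, "wx": 0, "wy": 0, "wz": 0, "hand": 0},
    {"dx": 0, "dy": 0, "dz": 0, "wx": 0, "wy": 0, "wz": 0, "hand": 0},
    {"dx": 0.6, "dy": 0, "dz": 0.2, "wx": 0, "wy": 0, "wz": 0, "hand": 0},
    {"dx": 1.2, "dy": 0, "dz": 0.5, "wx": 0, "wy": 0, "wz": 0, "hand": 0},
    {"dx": 1.6, "dy": 0, "dz": 0.8, "wx": 0, "wy": 0, "wz": 0, "hand": 0},
    {"dx": 1.6, "dy": 0, "dz": 1.2, "wx": 0, "wy": 0, "wz": 0, "hand": 0},
    {"dx": 1.6, "dy": 0, "dz": 1.4, "wx": 0, "wy": 0, "wz": 0, "hand": 0},
    {"dx": 1.6, "dy": 0, "dz": 1.5, "wx": 0, "wy": 0, "wz": 0, "hand": 0},
    {"dx": 1.6, "dy": 0, "dz": 1.5, "wx": 0, "wy": 0, "wz": 0, "hand": 0},
    {"dx": 1.6, "dy": 0, "dz": 1.5, "wx": 0, "wy": 0, "wz": 0, "hand": 0},
  ],
)

```text
clock: 17.05
eef_pos: [0.6456, -0.045, 0.1957]
tool_rot: [0.707, 0.707, 0.0, 0.001]
ft_force: [-0.6, 1.0, 0.7]
grip_width: -0.0001
grasp_force: 0.0
```

Emit:
drive_tool(
  rows=[
    {"dx": 0, "dy": 0, "dz": 0.05, "wx": 0, "wy": 0, "wz": 0, "hand": 0},
    {"dx": 0, "dy": 0, "dz": 0.1, "wx": 0, "wy": 0, "wz": 0, "hand": 0},
    {"dx": 0, "dy": 0, "dz": 0.14, "wx": 0, "wy": 0, "wz": 0, "hand": 0},
    {"dx": 0, "dy": 0, "dz": 0.14, "wx": 0, "wy": 0, "wz": 0, "hand": 0},
    {"dx": 0, "dy": 0, "dz": 0.14, "wx": 0, "wy": 0, "wz": 0, "hand": 0},
  ],
)

```text
clock: 17.55
eef_pos: [0.6451, -0.0444, 0.1877]
tool_rot: [0.706, 0.708, -0.0, -0.0]
ft_force: [-0.3, 0.2, 0.1]
grip_width: 0.0
grasp_force: 0.0
```

Emit:
drive_tool(
  rows=[
    {"dx": 0, "dy": 0, "dz": 0.05, "wx": 0, "wy": 0, "wz": 0, "hand": 0},
    {"dx": 0, "dy": 0, "dz": 0.1, "wx": 0, "wy": 0, "wz": 0, "hand": 0},
    {"dx": 0, "dy": 0, "dz": 0.12, "wx": 0, "wy": 0, "wz": 0, "hand": 0},
    {"dx": 0, "dy": 0, "dz": 0.12, "wx": 0, "wy": 0, "wz": 0, "hand": 0},
  ],
)

```text
clock: 17.95
eef_pos: [0.6452, -0.0443, 0.1823]
tool_rot: [0.706, 0.708, 0.0, 0.0]
ft_force: [-0.2, -0.1, 4.3]
grip_width: 0.0002
grasp_force: 1.9
```

Emit:
drive_tool(
  rows=[
    {"dx": 0, "dy": 0, "dz": 0.04, "wx": 0, "wy": 0, "wz": 0, "hand": 0},
    {"dx": 0, "dy": 0, "dz": 0.08, "wx": 0, "wy": 0, "wz": 0, "hand": 0},
    {"dx": 0, "dy": 0, "dz": 0.08, "wx": 0, "wy": 0, "wz": 0, "hand": 0},
    {"dx": 0, "dy": 0, "dz": 0.08, "wx": 0, "wy": 0, "wz": 0, "hand": 0},
  ],
)

```text
clock: 18.35
eef_pos: [0.6453, -0.0443, 0.1784]
tool_rot: [0.706, 0.708, 0.0, 0.0]
ft_force: [-2.0, 1.2, 5.6]
grip_width: -0.0001
grasp_force: 2.8
```

Emit:
drive_tool(
  rows=[
    {"dx": 0, "dy": 0, "dz": 0.03, "wx": 0, "wy": 0, "wz": 0, "hand": 0},
    {"dx": 0, "dy": 0, "dz": 0.06, "wx": 0, "wy": 0, "wz": 0, "hand": 0},
    {"dx": 0, "dy": 0, "dz": 0.08, "wx": 0, "wy": 0, "wz": 0, "hand": 0},
    {"dx": 0, "dy": 0, "dz": 0.08, "wx": 0, "wy": 0, "wz": 0, "hand": 0},
    {"dx": 0, "dy": 0, "dz": 0.08, "wx": 0, "wy": 0, "wz": 0, "hand": 0},
  ],
)

```text
clock: 18.85
eef_pos: [0.6453, -0.0444, 0.1748]
tool_rot: [0.706, 0.708, 0.0, 0.0]
ft_force: [-1.8, -0.9, 7.7]
grip_width: -0.0002
grasp_force: 3.6
```

Emit:
drive_tool(
  rows=[
    {"dx": 0, "dy": 0, "dz": 0.02, "wx": 0, "wy": 0, "wz": 0, "hand": 0},
    {"dx": 0, "dy": 0, "dz": 0.03, "wx": 0, "wy": 0, "wz": 0, "hand": 0},
    {"dx": 0, "dy": 0, "dz": 0.03, "wx": 0, "wy": 0, "wz": 0, "hand": 0},
    {"dx": 0, "dy": 0, "dz": 0.03, "wx": 0, "wy": 0, "wz": 0, "hand": 0},
  ],
)

```text
clock: 19.25
eef_pos: [0.6453, -0.0443, 0.1735]
tool_rot: [0.706, 0.708, 0.0, 0.001]
ft_force: [-2.1, 0.2, 7.9]
grip_width: -0.0001
grasp_force: 3.9
```

Emit:
drive_tool(
  rows=[
    {"dx": 0, "dy": 0, "dz": 0.02, "wx": 0, "wy": 0, "wz": 0, "hand": 0},
    {"dx": 0, "dy": 0, "dz": 0.03, "wx": 0, "wy": 0, "wz": 0, "hand": 0},
    {"dx": 0, "dy": 0, "dz": 0.03, "wx": 0, "wy": 0, "wz": 0, "hand": 0},
    {"dx": 0, "dy": 0, "dz": 0.03, "wx": 0, "wy": 0, "wz": 0, "hand": 0},
  ],
)

```text
clock: 19.65
eef_pos: [0.6453, -0.0444, 0.1724]
tool_rot: [0.706, 0.708, 0.001, 0.001]
ft_force: [-3.1, 0.2, 8.8]
grip_width: -0.0003
grasp_force: 4.6
```

Emit:
drive_tool(
  rows=[
    {"dx": 0, "dy": 0, "dz": 0.02, "wx": 0, "wy": 0, "wz": 0, "hand": 0},
    {"dx": 0, "dy": 0, "dz": 0.03, "wx": 0, "wy": 0, "wz": 0, "hand": 0},
    {"dx": 0, "dy": 0, "dz": 0.03, "wx": 0, "wy": 0, "wz": 0, "hand": 0},
    {"dx": 0, "dy": 0, "dz": 0.03, "wx": 0, "wy": 0, "wz": 0, "hand": 0},
  ],
)

```text
clock: 20.05
eef_pos: [0.6454, -0.0443, 0.1719]
tool_rot: [0.706, 0.708, 0.001, 0.001]
ft_force: [-4.6, -0.3, 12.6]
grip_width: -0.0001
grasp_force: 6.3
```

Stop felt: the force jumped to 12.6 N with almost no travel. Releasing straight up, then moving back to view the tray.

Emit:
drive_tool(
  rows=[
    {"dx": 0, "dy": 0, "dz": -0.08, "wx": 0, "wy": 0, "wz": 0, "hand": 0},
    {"dx": 0, "dy": 0, "dz": -0.16, "wx": 0, "wy": 0, "wz": 0, "hand": 0},
    {"dx": 0, "dy": 0, "dz": -0.24, "wx": 0, "wy": 0, "wz": 0, "hand": 0},
    {"dx": 0, "dy": 0, "dz": -0.4, "wx": 0, "wy": 0, "wz": 0, "hand": 0},
    {"dx": 0, "dy": 0, "dz": -0.9, "wx": 0, "wy": 0, "wz": 0, "hand": 0},
    {"dx": 0, "dy": 0, "dz": -1.6, "wx": 0, "wy": 0, "wz": 0, "hand": 0},
    {"dx": -1.2, "dy": -1.0, "dz": -2.2, "wx": 0, "wy": 0, "wz": 0, "hand": 0},
    {"dx": -1.2, "dy": -2.0, "dz": -2.2, "wx": 0, "wy": 0, "wz": 0, "hand": 0},
    {"dx": -1.2, "dy": -2.5, "dz": -2.2, "wx": 0, "wy": 0, "wz": 0, "hand": 0},
    {"dx": -1.2, "dy": -2.5, "dz": -2.2, "wx": 0, "wy": 0, "wz": 0, "hand": 0},
    {"dx": -1.2, "dy": -2.5, "dz": -2.2, "wx": 0, "wy": 0, "wz": 0, "hand": 0},
    {"dx": -1.2, "dy": -2.5, "dz": -2.2, "wx": 0, "wy": 0, "wz": 0, "hand": 0},
  ],
)

```text
clock: 21.25
eef_pos: [0.5213, -0.1046, 0.2795]
tool_rot: [0.706, 0.708, 0.0, 0.001]
ft_force: [-0.6, 0.7, 0.7]
grip_width: 0.0002
grasp_force: 0.0
```

```bash
python3 see.py w7; python3 -c "
import cv2;im=cv2.imread('pics/w7.png');cv2.imwrite('pics/w7c.png',cv2.resize(im[:240,100:540],(800,436)))"
```

```text
21.25 [ 0.5213 -0.1046  0.2795] 0.12617663128164885 [-0.1981  0.2914  0.169   1.4471  0.0001  1.3705] 0.00022813512167183496 [ 0.0013 -0.0001 -1.    ]
```

View pics/w7c.png

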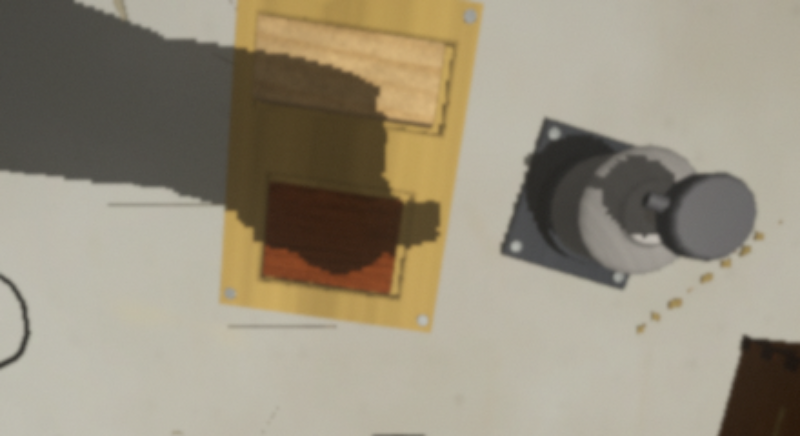

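Both blocks lie flat inside their pockets, at (350,70) and (330,235), with the rims visible around them. The cap at (710,215) is standing free.

```bash
python3 -c "
from workcell import bot
print(bot.job_done())"
```

```text
the job is handed in; nothing more can be done
None
```

Both blocks are seated flat in their matching pockets; I then pressed the spray cap to its stop (12.6 N, well under the 30 N ramming limit) and let it spring back. I handed the job in at about 21 s; the hand-in call returned no verdict.

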